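# Clear and pop open a touch-latch counter chest

### The job

One of the two squat containers (the tin or the jar) is standing on the hinged lid of the counter chest: push it, sliding and upright, across onto the fixed deck next to the lid, so that both containers stand wholly on the deck. Then press the front edge of the lid fully in at its round touch plate to trip the hidden catch, and withdraw so that the spring lifts the lid ajar; leave it like that. Do not pick up or tip the containers, and leave the things around the chest where they are.

Things in the scene. Friction and masses are not known exactly. Their poses are not given: they have to be found in the camera images.
- chest: Low light-wood chest fixed to the counter, 250 mm deep (x), 400 wide (y), flat top 140 high. Origin: centre of its underside; x points to its back (away from the robot, yaw up to 17 degrees), y to its left, z up. Left half of the top (y 4 to 198, x -125 to 105 mm): hinged lid, 12 thick. Right half (y -200 to 0): fixed deck, flush with the lid; no rim.
- lid (a joint): Lid angle (rad): 0 = shut, flush; grows as the front edge rises; negative = pressed in (stop at -0.04, 9 mm down at the front edge). A hidden catch holds it shut. Pressing the touch plate 5 to 7 mm down (6 to 8 N; more force nearer the hinge) trips the catch; as the finger withdraws, a damped spring raises the lid to about 0.39 (front edge 85 mm up) within 1 s. Once tripped it does not latch again.
- lid_press (a point): Centre of the round flush steel touch plate (26 mm across) on top of the lid, 20 mm in from the middle of its front edge: the place to press. Moves with the lid.
- lid_hinge (a point): Middle of the lid's hinge line, which runs along the chest's y at the back of the lid, 134 mm above the counter, 210 mm behind the touch plate.
- tin: Squat round steel tin with a brass lid, 84 mm diameter, 55 mm high, about 0.35 kg. Origin: centre of its underside, z up. Stands either on the lid or on the back part of the deck.
- jar: Squat amber glass jar with a white cap, 72 mm diameter, 60 mm high, about 0.3 kg. Origin: centre of its underside, z up. Stands wherever of the two places the tin does not.
- scoop: bystander, to be left where it stands: aluminium scoop, 48 mm across, 180 mm long, lying in front of the chest's deck; origin under its middle, on the counter.
- weight_big: bystander, to be left where it stands: brass scale weight, 42 mm diameter, 46 mm high, left of the chest; origin under its centre.
- weight_small: bystander, to be left where it stands: brass scale weight, 32 mm diameter, 34 mm high, left of the chest; origin under its centre.
- mill: bystander, to be left where it stands: brass hand mill, 56 mm diameter, 165 mm high, right of the chest; origin under its centre.
- oil_tin: bystander, to be left where it stands: blue oil tin, 70 x 100 mm, 162 mm high, left of the back of the chest; origin under its centre.
- carton: bystander, to be left where it stands: cardboard carton, 80 x 130 mm, 50 mm high, right of the chest; origin under its centre.
Mind the look-alikes: they are no part of the job. Leave any red or turquoise look-alike of the tin alone.

How it is judged:
By the outcome, as a careful person would: the job done as asked, in the order asked, and still so for the second after the job is handed in, with the robot touching nothing.
It also fails if it takes over 51 s, if anything falls off the work surface, if the arm or the gripper's body presses on something with over 40 N, if the wrist force passes 120 N, or if a joint passes its speed limit or range.

### The arm

A 7-joint arm with a two-finger parallel gripper is mounted at the origin on the work surface. World frame = base frame: x ahead of the robot, y to its left, z up, the work surface at z = 0. Lengths are in m, angles in rad, forces in N, time in s.
With the tool pointing down it reaches from about 0.35 to 0.9 m from the base axis. Payload 8.1 kg.
Tool frame: the origin (TCP) lies on the centre line of the jaws, within the pads' length; the fingertips stand 25 mm ahead of it and the grasp point (between the pads) lies 6 mm ahead of it (tips_ahead is the distance from the TCP to the fingertips, in m); x points along the fingers, z is the direction in which the jaws open and shut, and the axes are right-handed (so a half turn about x gives the same grasp; the last joint's range is limited). The gripper opens to 85 mm and grips with 20 to 120 N. Pads are 22 mm wide; open, the fingers measure 114 mm over their backs; the gripper's body (76 mm by 85 mm) begins 54 mm behind the grasp point. The pads swing forward as they close: fully open they stand 13 mm farther back than shut.
Start: joints at [-1.425, 0.434, 0.025, 1.573, -0.012, 1.134, -0.075], TCP at [0.154, 0.606, 0.256] pointing down, gripper open.
Joint ranges: [-2.62, 2.62], [-0.44, 2.09], [-1.27, 1.32], [0.08, 2.57], [-1.32, 4.46], [0.12, 2], [-2.74, 2.74]. Speed limits (rad/s): [2.22, 2.22, 3.01, 3.01, 3.14, 3.14, 3.14].

### API

Orientations are given as a 3x3 rotation matrix whose columns are the frame's x, y, z axes.
In Python, from bench import * gives the robot as it stands.
- The arm moves only by the tool move_arm, never from a script. Its argument "commands" is a list of rows, each a list of 6 numbers: the shift along the tool's x, y, z in m, then the turn, a rotation vector about the tool's x, y, z in rad. In form: [[tx, ty, tz, rx, ry, rz], ...]. A call has 1 to 5 rows; each row shifts and turns the commanded pose from where the row before left it, along the tool's axes as they then stand; what a row does not reach is not made up. A row lasts 1/8 s, in which the tool goes at most 62.5 mm and 10.7 degrees, less where a joint would pass 70% of its speed; a pose out of reach is approached as far as the arm can. A call with a gripper value outside its range is refused whole. "hand" is the opening, from 0 (shut) to 1 (fully open), set as the call begins (left out, the last holds). The fingers move at their own pace and stop on an object; "newtons" is the grip in N (left out, the last holds). Time passes only in rows, so rows that do not move let the fingers close. It gives the time, the measured TCP pose, the force and the opening at its end, in the units of the state.
- get_state(): the state, without advancing time (a new reading comes with each control period).
- grab_frame(name): name is "scene" or "top" or "wrist"; returns the picture (420x560x3 uint8, red, green, blue); there is no depth.
- calibration(name): a dict with "mtx" (3x3 intrinsics, pixels), "eye" and "rotation" of the camera in the world. Camera axes: x right, y down, z forward; pixel columns grow to the right and rows downward; lengths in m; the calibration is good to about 2 mm. A picture is of the moment at which its call begins: read the wrist's pose just before it. calibration takes no time and is no camera call; for the wrist camera it gives the pose at the moment of the call.
- finish_job(): hands the job in, once; it reports no verdict.
The state is a dict: "clock": time; "joint_pos": joint angles; "joint_vel": joint speeds; "joint_torque": joint torques, N m; "tool_pos": TCP position; "tool_rot": TCP orientation; "contact_force": force on the tool from outside, world axes, zero at the start; "torque": the same for the moment, N m; "width": finger opening in m.
Only numpy, scipy, OpenCV 4.12 (cv2) and the standard library are available. Lean on these libraries where they do the work, as an engineer would, in place of code of your own. Each camera call takes 0.05 s, during which the arm holds its last target. There are 200 camera calls.

## Working session

There is one attempt and no reset: what is moved stays moved. The work goes in short steps, Python scripts to look and compute and a tool call to move; the robot and the scene stay as the last step left them, time stands still between calls to the robot, and variables do not carry over. Pictures are saved under pics/ and viewed, about 8 in all and at most 12, crops included, and the job is handed in when it is done.

Besides the shell and the picture viewer there is one more tool, called after "Request:" as name(argument=value, ...) on one line, values as JSON. move_arm: Moves the arm, as the interface text tells. Its arguments: {"type":"object","properties":{"commands":{"type":"array","items":{"type":"array","items":{"type":"number"}}},"hand":{"type":"number"},"newtons":{"type":"number"}},"required":["commands"]}

```bash
mkdir -p pics; ls; cat > h.py <<'E'
from bench import *
import numpy as np, cv2
def snap(cam,name):
    im=grab_frame(cam); cv2.imwrite(f'pics/{name}.png',cv2.cvtColor(im,cv2.COLOR_RGB2BGR)); return im
def ray(cam,px,z):
    c=calibration(cam); d=np.array(c['rotation'])@np.linalg.inv(np.array(c['mtx']))@np.array([px[0],px[1],1.]); e=np.array(c['eye'])
    return e+d*(z-e[2])/d[2]
def proj(cam,P):
    c=calibration(cam); q=np.array(c['mtx'])@np.array(c['rotation']).T@(np.array(P,float)-np.array(c['eye'])); return q[:2]/q[2]
E
python3 - <<'E'
from h import *
snap('top','top0');snap('scene','scene0')
for c in('top','scene'):print(calibration(c))
s=get_state();print(s)
E
```

```text
pics
{'mtx': array([[544.19969698,   0.        , 279.39752611],
       [  0.        , 544.19969698, 207.90433269],
       [  0.        ,   0.        ,   1.        ]]), 'eye': array([0.39386755, 0.02646544, 1.4606089 ]), 'rotation': array([[ 0.00928345, -0.99081595,  0.13489838],
       [-0.9999442 , -0.00987857, -0.00374288],
       [ 0.0050411 , -0.13485611, -0.99085237]])}
{'mtx': array([[519.25807384,   0.        , 281.60250964],
       [  0.        , 519.25807384, 213.60798029],
       [  0.        ,   0.        ,   1.        ]]), 'eye': array([1.00881003, 0.47903122, 1.1892732 ]), 'rotation': array([[-0.71142086,  0.60910895, -0.35052339],
       [ 0.70276435,  0.61775683, -0.35284381],
       [ 0.00161789, -0.49735579, -0.86754516]])}
{'clock': 0.1, 'joint_pos': array([-1.42458071,  0.43513895,  0.02498918,  1.57399487, -0.01162799,
        1.13399157, -0.07509858]), 'joint_vel': array([-0.00045502, -0.00020329,  0.00186314, -0.00356517,  0.0003462 ,
        0.00026688, -0.00247809]), 'joint_torque': array([ 2.84920163e-03, -6.71757889e+01,  1.02786139e+00, -3.16900206e+01,
        1.56808121e-02,  7.22989003e-03, -2.39813170e-05]), 'tool_pos': array([0.15385666, 0.6053439 , 0.25561786]), 'tool_rot': array([[-2.36375148e-04, -9.69181653e-01,  2.46347046e-01],
       [-1.36710443e-03,  2.46347136e-01,  9.69180695e-01],
       [-9.99999038e-01, -1.07691907e-04, -1.38320287e-03]]), 'contact_force': array([-0.60581212, -0.98129283,  0.50058686]), 'torque': array([0.02291394, 0.02703834, 0.00329124]), 'width': 0.08540323811821725}
```

View pics/top0.png

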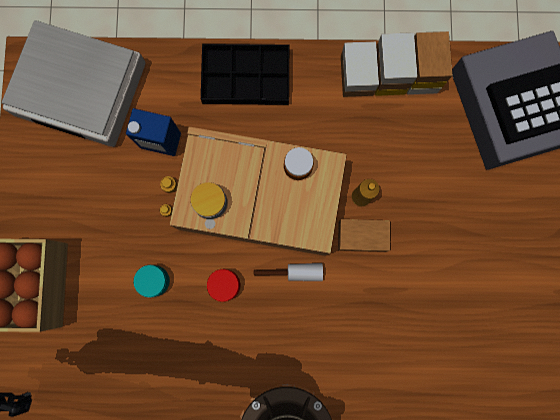

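View pics/scene0.png

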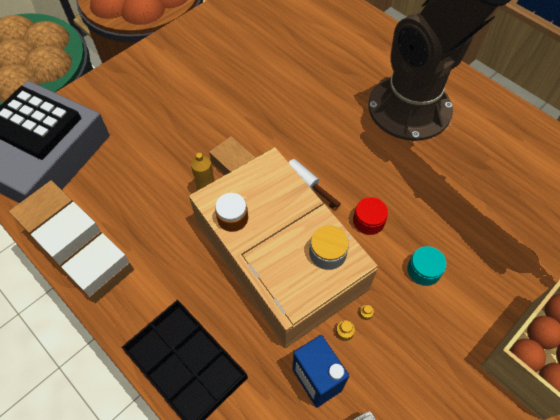

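The tin (brass lid, top image 208,200) is on the lid and the jar (white cap, 299,161) is at the back of the deck. The look-alikes are red (223,285) and turquoise (150,281), both on the counter and to be left alone. The touch plate shows at about (210,223), partly behind the tin. One close crop to check this choice and the corners.

```bash
python3 - <<'E'
from h import *
im=cv2.imread('pics/top0.png'); c=cv2.resize(im[115:265,155:405],None,fx=3.2,fy=3.2,interpolation=cv2.INTER_CUBIC)
cv2.imwrite('pics/crop0.png',c)
for n,p,z in [('BL',(188,128),.14),('BR',(346,153),.14),('FR',(331,252),.14),('FL',(171,226),.14),('FR0',(331,252),0),('tin',(208,200),.195),('jar',(299,161),.2)]: print(n,ray('top',p,z).round(4))
E
```

```text
BL [0.7727 0.2515 0.14  ]
BR [ 0.713  -0.1427  0.14  ]
FR [ 0.4671 -0.1046  0.14  ]
FL [0.5265 0.2851 0.14  ]
FR0 [ 0.4748 -0.1185  0.    ]
tin [0.5832 0.1896 0.195 ]
jar [ 0.6779 -0.0236  0.2   ]
```

View pics/crop0.png

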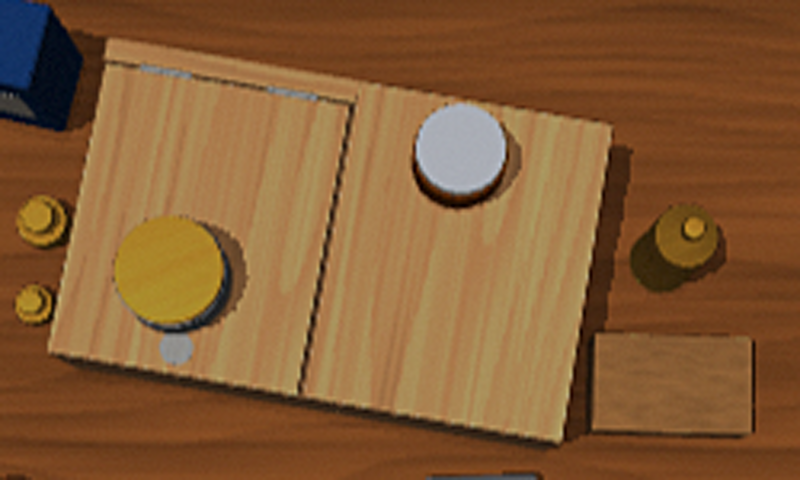

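The crop shows the yellow-lidded tin at crop (169,270), just behind the plate at (176,349). The jar is at the back of the deck at (461,150), and the chest corners are clear. Fitting the pose.

```bash
cat >> h.py <<'E'
def fc(p): return (p[0]+.5)/3.2-.5+155,(p[1]+.5)/3.2-.5+115
L=np.array([[.125,.2],[.125,-.2],[-.125,-.2],[-.125,.2]])
W=np.array([ray('top',fc(p),.14)[:2] for p in[(107,39),(612,124),(562,441),(48,352)]])
A=L-L.mean(0);B=W-W.mean(0);_a=np.arctan2((A[:,0]*B[:,1]-A[:,1]*B[:,0]).sum(),(A*B).sum())
R=np.array([[np.cos(_a),-np.sin(_a)],[np.sin(_a),np.cos(_a)]]);O=W.mean(0)
def toL(p): return R.T@(np.array(p)[:2]-O)
def toW(p): return O+R@np.array(p)
E
python3 - <<'E'
from h import *
print('yaw',np.degrees(_a:=np.arctan2(R[1,0],R[0,0])),O,(W-(O+L@R.T)).round(4).tolist())
for n,p,z in[('tin',(169,270),.195),('jar',(461,150),.2),('plate',(176,349),.14),('seamF',(300,394),.14),('seamB',(352,102),.14)]:
    w=ray('top',fc(p),z);print(n,w.round(4),toL(w).round(4))
print('expected plate',toW((-.105,.101)))
s=get_state();print(R, s['tool_rot'])
# scene cross-check
for n,P in[('tin',(*toW(toL(ray('top',fc((169,270)),.195))),.195)),('jar',(*ray('top',fc((461,150)),.2)[:2],.2)),('FL',(*toW((-.125,.2)),.14)),('FR',(*toW((-.125,-.2)),.14)),('BR',(*toW((.125,-.2)),.14))]: print(n,proj('scene',P))
for n,p,z in[('scoop',(300,272),.02),('mill',(374,186),.165),('oil',(133,128),.162),('wb',(168,184),.046)]: print(n,ray('top',p,z).round(3),toL(ray('top',p,z)).round(3))
E
```

```text
yaw -9.129465786826017 [0.62084165 0.07363494] [[-0.0003, 0.0001], [-0.0006, 0.0012], [0.0002, 0.0012], [0.0006, -0.0025]]
tin [0.5855 0.191  0.195 ] [-0.0535  0.1102]
jar [ 0.6767 -0.023   0.2   ] [ 0.0704 -0.0865]
plate [0.5331 0.1911 0.14  ] [-0.1053  0.1021]
seamF [0.4996 0.0961 0.14  ] [-0.1232  0.003 ]
seamB [0.7273 0.0596 0.14  ] [0.1074 0.003 ]
expected plate [0.533197   0.19001542]
[[ 0.98733234  0.15866585]
 [-0.15866585  0.98733234]] [[-2.36375148e-04 -9.69181653e-01  2.46347046e-01]
 [-1.36710443e-03  2.46347136e-01  9.69180695e-01]
 [-9.99999038e-01 -1.07691907e-04 -1.38320287e-03]]
tin [326.90657345 241.01775487]
jar [228.36322112 204.40506799]
FL [375.65269262 265.09154595]
FR [271.64793056 146.38413654]
BR [185.43097862 195.39299866]
scoop [ 0.42  -0.035  0.02 ] [-0.181 -0.139]
mill [ 0.626 -0.207  0.165] [ 0.05  -0.276]
oil [0.765 0.383 0.162] [0.093 0.328]
wb [0.647 0.315 0.046] [-0.012  0.243]
```

```bash
cat >> h.py <<'E'
from scipy.spatial.transform import Rotation as Ro
RT=np.column_stack([[0,0,-1],[R[0,1],R[1,1],0],[R[0,0],R[1,0],0]])
def plan(lx,ly,z):
    s=get_state();T=s['tool_rot'];P=np.array([*toW((lx,ly)),z])
    print('t',round(s['clock'],2),'loc',toL(s['tool_pos']).round(4),'z',s['tool_pos'][2].round(4),'F',s['contact_force'].round(1),'w',round(s['width'],4))
    print('shift(tool)',(T.T@(P-s['tool_pos'])).round(4),'turn',Ro.from_matrix(T.T@RT).as_rotvec().round(4))
E
python3 -c "
from h import *
plan(-.0535,.185,.256)"
```

```text
t 0.1 loc [-0.5454  0.4509] z 0.2556 F [-0.6 -1.   0.5] w 0.0854
shift(tool) [-0.     -0.5137 -0.2208] turn [ 1.4812e+00 -1.0000e-03  1.1000e-03]
```

Request:
move_arm(commands=[[0,-0.043,-0.018,0,0,0],[0,-0.043,-0.018,0,0,0],[0,-0.043,-0.018,0,0,0],[0,-0.043,-0.018,0,0,0],[0,-0.043,-0.018,0,0,0]], hand=0.47)

```text
clock: 0.72
tool_pos: [0.3411, 0.4644, 0.256]
tool_rot: [[-0.0, -0.969, 0.246], [-0.0, 0.246, 0.969], [-1.0, 0.0, -0.0]]
contact_force: [0.3, 0.2, -0.3]
width: 0.0399
```

Request:
move_arm(commands=[[0,0,0,0.15,0,0],[0,0,0,0.15,0,0],[0,0,0,0.15,0,0],[0,0,0,0.15,0,0],[0,0,0,0.15,0,0]])

```text
clock: 1.35
tool_pos: [0.3399, 0.4653, 0.2559]
tool_rot: [[-0.0, -0.537, 0.844], [-0.001, 0.844, 0.537], [-1.0, -0.0, -0.001]]
contact_force: [-0.4, 0.5, -1.0]
width: 0.0401
```

```bash
python3 -c "
from h import *
plan(-.0535,.185,.256);print(get_state()['joint_pos'].round(2))"
```

```text
t 1.35 loc [-0.3395  0.3422] z 0.2559 F [-0.4  0.5 -1. ] w 0.0401
shift(tool) [-0.     -0.3074  0.1094] turn [ 7.263e-01 -6.000e-04  7.000e-04]
[-1.21  0.36  0.24  1.71 -0.09  1.09 -0.37]
```

Request:
move_arm(commands=[[0,0,0,0.145,0,0],[0,0,0,0.145,0,0],[0,0,0,0.145,0,0],[0,0,0,0.145,0,0],[0,0,0,0.146,0,0]])

```text
clock: 1.98
tool_pos: [0.3399, 0.4654, 0.2559]
tool_rot: [[-0.0, 0.158, 0.987], [-0.001, 0.987, -0.158], [-1.0, -0.001, -0.0]]
contact_force: [0.2, -0.0, -0.1]
width: 0.0405
```

```bash
python3 -c "
from h import *
plan(-.0535,.185,.256);print(get_state()['joint_pos'].round(2))"
```

```text
t 1.98 loc [-0.3395  0.3422] z 0.2559 F [ 0.2 -0.  -0.1] w 0.0405
shift(tool) [-0.     -0.1573  0.2859] turn [ 0.0005 -0.0003  0.0007]
[-1.32  0.37  0.4   1.72 -0.16  1.09 -1.04]
```

Request:
move_arm(commands=[[0,-0.02,0.036,0,0,0],[0,-0.02,0.036,0,0,0],[0,-0.02,0.036,0,0,0],[0,-0.02,0.036,0,0,0],[0,-0.02,0.036,0,0,0]])

```text
clock: 2.6
tool_pos: [0.5034, 0.3382, 0.256]
tool_rot: [[-0.001, 0.153, 0.988], [-0.0, 0.988, -0.153], [-1.0, -0.0, -0.0]]
contact_force: [1.1, 0.9, -0.3]
width: 0.0403
```

Request:
move_arm(commands=[[0,-0.019,0.035,0,0,0],[0,-0.019,0.035,0,0,0],[0,-0.019,0.035,0,0,0],[0,0,0,0,0,0]])

```text
clock: 3.1
tool_pos: [0.5999, 0.2628, 0.2559]
tool_rot: [[0.001, 0.159, 0.987], [-0.002, 0.987, -0.159], [-1.0, -0.002, 0.001]]
contact_force: [-0.5, 0.7, -0.3]
width: 0.0404
```

```bash
python3 -c "
from h import *
plan(-.0535,.185,.180);print(get_state()['joint_pos'].round(2));snap('scene','scene1')"
```

```text
t 3.1 loc [-0.0507  0.1835] z 0.2559 F [-0.5  0.7 -0.3] w 0.0404
shift(tool) [ 0.0759  0.0017 -0.0029] turn [-0.0002  0.0012  0.0022]
[-0.79  0.51  0.46  1.52 -0.24  1.17 -0.45]
```

View pics/scene1.png

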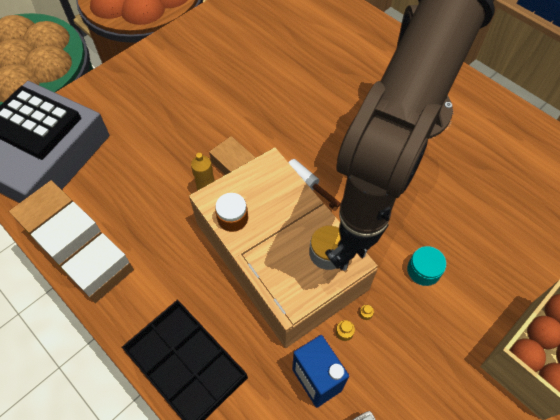

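Request:
move_arm(commands=[[0.02,0.002,-0.003,0,0,0],[0.02,0,0,0,0,0],[0.02,0,0,0,0,0],[0.015,0,0,0,0,0],[0.007,0,0,0,0,0]])

```text
clock: 3.78
tool_pos: [0.5941, 0.2697, 0.1734]
tool_rot: [[-0.001, 0.152, 0.988], [-0.0, 0.988, -0.152], [-1.0, -0.0, -0.001]]
contact_force: [-1.0, 0.4, -0.6]
width: 0.0399
```

```bash
python3 -c "
from h import *
plan(-.0535,-.042,.174)"
```

```text
t 3.77 loc [-0.0575  0.1894] z 0.1734 F [-1.   0.4 -0.6] w 0.0399
shift(tool) [-0.0005 -0.2314  0.0025] turn [ 0.0062 -0.0013  0.0005]
```

Request:
move_arm(commands=[[0,-0.01,0.003,0.005,0,0],[0,-0.01,0,0,0,0],[0,-0.01,0,0,0,0],[0,-0.01,0,0,0,0],[0,-0.01,0,0,0,0]])

```text
clock: 4.4
tool_pos: [0.5903, 0.2193, 0.1749]
tool_rot: [[0.001, 0.158, 0.987], [0.001, 0.987, -0.158], [-1.0, 0.001, 0.001]]
contact_force: [0.4, 2.3, 2.7]
width: 0.0402
```

Request:
move_arm(commands=[[0,-0.01,0,0,0,0],[0,-0.01,0,0,0,0],[0,-0.01,0,0,0,0],[0,-0.01,0,0,0,0],[0,-0.01,0,0,0,0]])

```text
clock: 5.03
tool_pos: [0.5821, 0.1693, 0.1743]
tool_rot: [[0.0, 0.158, 0.987], [0.0, 0.987, -0.158], [-1.0, 0.0, 0.0]]
contact_force: [1.4, 3.2, 3.0]
width: 0.0399
```

```bash
python3 -c "
from h import *
plan(-.0535,-.042,.174);snap('scene','scene2')"
```

```text
t 5.03 loc [-0.0534  0.0883] z 0.1743 F [1.4 3.2 3. ] w 0.0399
shift(tool) [ 3.000e-04 -1.303e-01 -1.000e-04] turn [ 0.0003  0.0001 -0.0001]
```

View pics/scene2.png

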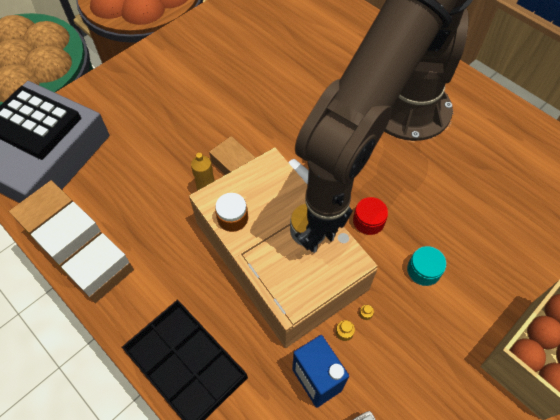

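The picture shows the tin at about (302,222), moving upright ahead of the fingers with a push force of about 3 N. The plate is now clear at (344,239). Carrying on.

Request:
move_arm(commands=[[0,-0.01,0,0,0,0],[0,-0.01,0,0,0,0],[0,-0.01,0,0,0,0],[0,-0.01,0,0,0,0],[0,-0.01,0,0,0,0]])

```text
clock: 5.7
tool_pos: [0.5741, 0.1198, 0.1743]
tool_rot: [[-0.0, 0.159, 0.987], [-0.0, 0.987, -0.159], [-1.0, -0.0, -0.0]]
contact_force: [0.5, 3.2, 2.4]
width: 0.0403
```

Request:
move_arm(commands=[[0,-0.01,0,0,0,0],[0,-0.01,0,0,0,0],[0,-0.01,0,0,0,0],[0,-0.01,0,0,0,0],[0,-0.01,0,0,0,0]])

```text
clock: 6.32
tool_pos: [0.566, 0.0704, 0.1742]
tool_rot: [[-0.0, 0.158, 0.987], [-0.0, 0.987, -0.158], [-1.0, -0.0, -0.0]]
contact_force: [-0.4, 1.7, -0.7]
width: 0.0402
```

Request:
move_arm(commands=[[0,-0.01,0,0,0,0],[0,-0.01,0,0,0,0],[0,-0.007,0,0,0,0],[0,-0.003,0,0,0,0],[0,0,0,0,0,0]])

```text
clock: 6.95
tool_pos: [0.5616, 0.0412, 0.1744]
tool_rot: [[0.0, 0.159, 0.987], [-0.0, 0.987, -0.159], [-1.0, -0.0, 0.0]]
contact_force: [-0.3, -0.1, 0.0]
width: 0.0397
```

Request:
move_arm(commands=[[0,0.01,0,0,0,0],[0,0.02,0,0,0,0],[-0.03,0.02,0,0,0,0],[-0.04,0.03,0,0,0,0],[-0.02,0.03,-0.01,0,0,0]], hand=0.47)

```text
clock: 7.58
tool_pos: [0.5702, 0.1546, 0.2665]
tool_rot: [[0.003, 0.157, 0.988], [0.001, 0.988, -0.157], [-1.0, 0.001, 0.003]]
contact_force: [-0.7, 0.6, -0.3]
width: 0.0401
```

```bash
python3 -c "
from h import *
plan(-.105,.101,.20);snap('scene','scene3')
im=cv2.imread('pics/scene3.png');cv2.imwrite('pics/c3.png',cv2.resize(im[120:360,170:420],None,fx=2.4,fy=2.4,interpolation=cv2.INTER_CUBIC))
for n,P in[('tin',(*toW((-.0535,-.09)),.195))]:print(proj('scene',P))"
```

```text
t 7.58 loc [-0.0629  0.0719] z 0.2665 F [-0.7  0.6 -0.3] w 0.0401
shift(tool) [ 0.0664  0.0291 -0.0423] turn [ 0.0013  0.0027 -0.0015]
[273.23076934 177.59841433]
```

View pics/c3.png

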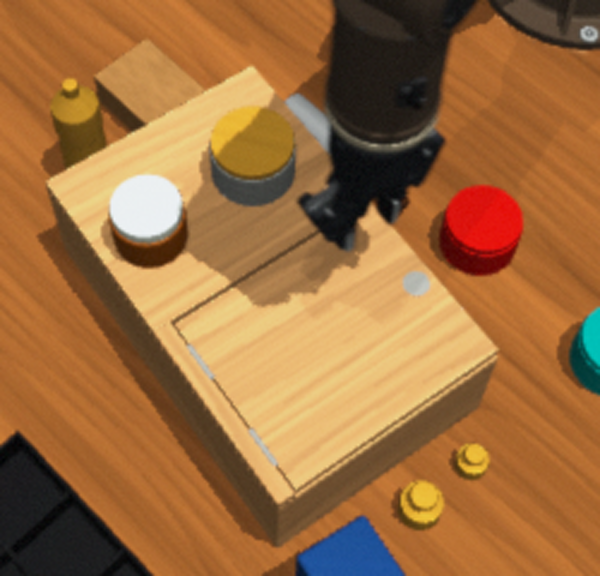

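The tin (crop 253,142) and jar both stand upright and wholly on the deck, well clear of the seam. The touch plate is free at crop (416,284), and nothing else has moved. Closing the fingers and moving over the plate.

Request:
move_arm(commands=[[0,0.01,-0.014,0,0,0],[0,0.01,-0.014,0,0,0],[0.02,0.009,-0.014,0,0,0],[0.026,0,0,0,0,0],[0.02,0,0,0,0,0]], hand=0, newtons=20)

```text
clock: 8.25
tool_pos: [0.5306, 0.1874, 0.1967]
tool_rot: [[-0.002, 0.158, 0.987], [-0.001, 0.987, -0.158], [-1.0, -0.001, -0.002]]
contact_force: [-0.2, 0.6, -0.1]
width: 0.0002
```

Request:
move_arm(commands=[[0,0,0,0,0,0],[0,0,0,0,0,0]])

```text
clock: 8.5
tool_pos: [0.5322, 0.1871, 0.1988]
tool_rot: [[0.0, 0.159, 0.987], [0.0, 0.987, -0.159], [-1.0, 0.0, 0.0]]
contact_force: [0.7, 1.1, 0.1]
width: -0.0004
```

```bash
python3 -c "
from h import *
plan(-.105,.101,.156);print({k:v for k,v in get_state().items() if 'tip' in k})
print(toL(ray('scene',(343.3,238.3),.14)).round(4), toL(ray('scene',(275.4,179),.195)).round(4))"
```

```text
t 8.5 loc [-0.1056  0.098 ] z 0.1988 F [0.7 1.1 0.1] w -0.0004
shift(tool) [0.0428 0.003  0.0006] turn [ 0.      0.0001 -0.0001]
{}
[-0.1086  0.1069] [-0.0553 -0.084 ]
```

Request:
move_arm(commands=[[0.012,0.004,0,0,0,0],[0.012,0,0,0,0,0],[0.006,0,0,0,0,0],[0.003,0,0,0,0,0],[0.003,0,0,0,0,0]])

```text
clock: 9.12
tool_pos: [0.5325, 0.1908, 0.1625]
tool_rot: [[-0.001, 0.159, 0.987], [0.0, 0.987, -0.159], [-1.0, -0.0, -0.001]]
contact_force: [-4.1, -1.3, 7.9]
width: -0.0001
```

Request:
move_arm(commands=[[0.002,0,0,0,0,0],[0.002,0,0,0,0,0],[0,0,0,0,0,0]])

```text
clock: 9.5
tool_pos: [0.5324, 0.1908, 0.1586]
tool_rot: [[-0.001, 0.159, 0.987], [0.0, 0.987, -0.159], [-1.0, -0.0, -0.001]]
contact_force: [-3.8, 0.2, 5.8]
width: -0.0
```

Request:
move_arm(commands=[[0.002,0,0,0,0,0],[0.002,0,0,0,0,0],[0,0,0,0,0,0]])

```text
clock: 9.88
tool_pos: [0.5326, 0.1908, 0.1564]
tool_rot: [[-0.0, 0.159, 0.987], [0.001, 0.987, -0.159], [-1.0, 0.001, -0.001]]
contact_force: [-10.9, -2.4, 26.7]
width: -0.0
```

The force rose to 27 N, so the lid is against its stop. Withdrawing upwards and towards the robot.

Request:
move_arm(commands=[[-0.02,0,0,0,0,0],[-0.05,0,0,0,0,0],[-0.05,0,-0.01,0,0,0],[-0.03,0,-0.04,0,0,0],[-0.01,0,-0.05,0,0,0]])

```text
clock: 10.5
tool_pos: [0.4346, 0.207, 0.3163]
tool_rot: [[0.003, 0.16, 0.987], [0.002, 0.987, -0.16], [-1.0, 0.002, 0.003]]
contact_force: [-0.9, 1.0, -0.6]
width: -0.0001
```

Request:
move_arm(commands=[[0,0,-0.04,0,0,0],[0,0.02,-0.04,0,0,0],[0,0.02,-0.03,0,0,0],[0,0,0,0,0,0],[0,0,0,0,0,0]])

```text
clock: 11.12
tool_pos: [0.3324, 0.2634, 0.3144]
tool_rot: [[0.0, 0.159, 0.987], [0.0, 0.987, -0.159], [-1.0, 0.0, 0.0]]
contact_force: [0.2, -0.3, 0.3]
width: 0.0003
```

```bash
python3 -c "
from h import *
plan(-.105,.101,.3);snap('scene','scene4');snap('top','top4')
a=cv2.imread('pics/scene4.png')[100:380,140:420];b=cv2.imread('pics/top4.png')[110:310,120:400]
cv2.imwrite('pics/c4.png',np.hstack([cv2.resize(a,(400,400)),cv2.resize(b,(400,286))[:0] if 0 else cv2.copyMakeBorder(cv2.resize(b,(400,286)),0,114,0,0,0)]))
print(proj('scene',(*toW((-.085,.101)),.22)))"
```

```text
t 11.12 loc [-0.3149  0.1415] z 0.3144 F [ 0.2 -0.3  0.3] w 0.0003
shift(tool) [ 0.0145 -0.0405  0.2099] turn [-0.0001  0.0004 -0.0002]
[336.8340139  224.85121117]
```

View pics/c4.png

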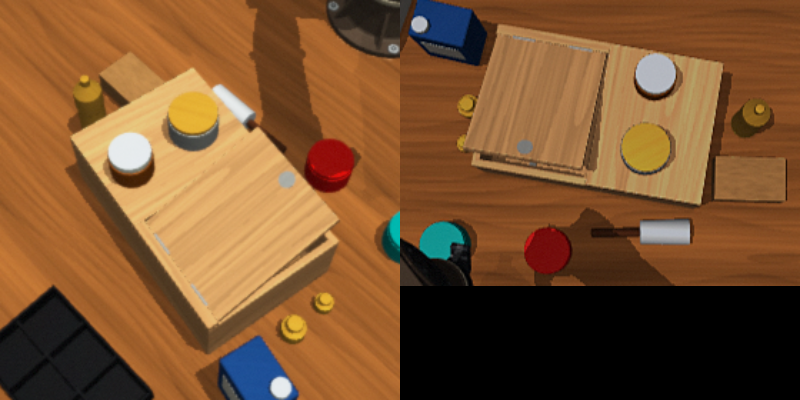

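The lid stands ajar, with the plate at scene (341,225) against about (337,225) predicted for full lift. The tin and jar are upright on the deck, nothing else has moved, and the arm is clear. Letting it settle, then handing in.

Request:
move_arm(commands=[[0,0,0,0,0,0],[0,0,0,0,0,0],[0,0,0,0,0,0],[0,0,0,0,0,0],[0,0,0,0,0,0]])

```text
clock: 11.85
tool_pos: [0.3319, 0.2638, 0.3143]
tool_rot: [[0.0, 0.158, 0.987], [0.0, 0.987, -0.158], [-1.0, 0.0, 0.0]]
contact_force: [0.7, 0.6, -0.1]
width: 0.0
```

```bash
python3 -c "
from bench import *
print(finish_job())"
```

```text
the job is handed in; nothing more can be done
None
```

The job is done and handed in at about 11.9 s of the 51 s allowed. I slid the tin upright from the lid onto the deck with two spread fingers, using about 3 N. I then pressed the touch plate down to its stop with the fingers shut, which took up to about 27 N, and withdrew.

- **Containers:** the tin ended at about (-55, -85) mm in the chest's frame, about 42 mm clear of the seam. The tin and jar both stood upright on the deck, and the jar had not been touched.
- **Lid:** the last pictures show it ajar. The plate appeared within about 4 px of where it should be at full lift.
- **Surroundings:** everything around the chest, including the red and turquoise look-alikes, looked unmoved, and the arm was clear with no contact force.
- **Disagreement:** the two cameras differed by up to about 6 mm on the plate's position. I pressed close to the top-camera fit, shifted a millimetre or so towards the scene camera's reading. No check failed.

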